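Draw the wide profile knife from its rack with the sprung tongs

ROBOT

A 6-joint arm with a two-finger parallel gripper is mounted at the origin on a cart in front of the work surface, level with it; the furniture and walls round the work are solid. World frame = base frame: x ahead of the robot, y to its left, z up, the work surface at z = 0. Lengths are in m, angles in rad, forces in N, time in s.
With the tool pointing down it reaches from about 0.35 to 0.975 m from the base axis. Payload 4.9 kg.
Tool frame: the origin (TCP) lies at the very end of the fingers, on their centre line; the grasp point (between the pads) lies 19 mm behind it; z points along the fingers, y is the line along which they close (so a half turn about z gives the same grasp; the last joint's range is limited). The gripper opens to 85 mm and grips with 20 to 120 N. Pads are 22 mm wide; open, the fingers measure 114 mm over their backs; the gripper's body (76 mm by 85 mm) begins 54 mm behind the grasp point. The pads swing forward as they close: fully open they stand 13 mm farther back than shut.
Start: joints at [-1.26, 0.053, 1.613, -0, 1.476, -0.119], TCP at [0.26, -0.568, 0.231] pointing down, gripper open.
Joint ranges: [-3.01, 3.01], [-1.01, 2.22], [0.06, 2.58], [-1.02, 4.17], [0.09, 2.62], [-3.14, 3.14]. Speed limits (rad/s): [2.57, 2.57, 3.14, 3.14, 3.14, 3.14].

INTERFACE

Orientations are given as a rotation vector (axis times angle).
In Python, from station import get_obs, get_image, finish_job gives the robot as it stands. The module is installed in compiled form; this text tells all that it offers.
- The arm moves only by the tool carry_out, never from a script. Its argument "rows" is a list of rows, each a list of 7 numbers: the turn, a rotation vector about the tool's x, y, z as a fraction of full scale, then the shift along the tool's x, y, z as a fraction of full scale, then the closure, from -1 (fully open) to 1 (shut). A call has 1 to 5 rows; each row is the pose to reach, as a shift and turn from the pose commanded when the call began, along the tool's axes at that moment, turning the shorter way round; what a row does not reach only later rows make up. Full scale, the value 1, is 300 mm for a shift and pi rad for a turn. A row lasts 1/10 s, in which the tool goes at most 50 mm and 8.59 degrees, less where a joint would pass 70% of its speed; a pose out of reach is approached as far as the arm can. A call with a number of a shift or a turn outside -1 to 1 is refused whole. A call with a gripper value outside its range is refused whole. The fingers move at their own pace and stop on an object; "force" is the grip in N (left out, the last holds). Time passes only in rows, so rows that repeat a pose let the fingers close. It gives the time, the measured TCP pose, the force, the opening and the grip force at its end, in the units of the state.
- get_obs(): the state, without advancing time (a new reading comes with each control period).
- get_image(name): name is "side" or "top" or "wrist"; returns a dict with "img" (400x640x3 uint8, blue, green, red), "mtx" (3x3 intrinsics, pixels), "R" (3x3) and "t" (3): a world point X has camera coordinates R X + t. Camera axes: x right, y down, z forward; pixel columns grow to the right and rows downward; lengths in m; the calibration is good to about 2 mm. The wrist camera is an equidistant fisheye: a pixel r from the principal point sees the ray r / f radians off the axis. A picture is of the moment at which its call begins. There is no depth.
- finish_job(): hands the job in; it is judged then, once.
The state is a dict: "t": time; "q": joint angles; "dq": joint speeds; "effort": joint torques, N m; "tool_pos": TCP position; "tool_rot": TCP orientation; "contact_force": force on the tool from outside, world axes, zero at the start; "wrist_torque": the same for the moment, N m; "opening": finger opening in m; "grip_force": force on a finger pad.
Only numpy, scipy, OpenCV 4.12 (cv2) and the standard library are available. Lean on these libraries where they do the work, as an engineer would, in place of code of your own. Each camera call takes 0.05 s, during which the arm holds its last target. There are 200 camera calls.

TASK

The freshly ground moulder knives stand edge up in the slotted rack and must not be touched with anything but the brass-lined tongs. Pick up the tongs by their black grip pads, close them on the widest of the three knives, draw it straight up out of its slot and hold it up still and upright, at least a hand's breadth (100 mm) above the rack, so that its edge can be inspected; finish while still holding it in the tongs. Leave the two narrow knives standing in their slots.

Things in the scene. Friction and masses are not known exactly. Their poses are not given: they have to be found in the camera images.
- tongs: sprung steel tongs lying flat on the table, 225 mm long, 30 mm high, 0.12 kg: two bowed strip arms on a rear pivot, open at the front, with a black grip pad outside each arm. Origin: on the underside, midway between the grip pads; x points along the middle line to the jaws, y to the left arm, z up. The upright pivot pin is at x = -105 mm; they balance within 5 mm of the origin
- tongs_pads (a point): point midway between the two grip pads, 15 mm above the tongs' underside (origin + 15 mm in z). Pads: 46 mm long along x, 30 mm high from the underside up; outer faces 51 mm apart at rest, 36 mm when the jaws hold a knife. Squeeze them together across y. A spring pushes them apart: 5 N at rest, 7 N at 44 mm, 10 N on a knife; a squeeze of 20 to 35 N pinches a knife firmly
- tongs_jaws (a point): point midway between the two brass jaw linings at rest, x = 95 mm, 15 mm above the underside. Linings: 32 mm long in x, 19 mm high (5 to 25 mm above the underside, like the arms), 34 mm apart at rest. Each mm that the pads are squeezed closes the jaws 1.9 mm: pads 44 mm apart leave 21 mm between the jaws, so the tongs can be carried half closed. Across the jaws' outsides: 45 mm at rest
- tongs_arm (a joint): angle by which the tongs' left arm is closed towards the right arm: 0 = open (at rest), about 0.14 rad when the jaws hold a 6 mm knife, 0.17 rad when shut
- rack: wooden knife rack fixed to the table: a beech block 88 x 122 mm, top 40 mm above the table, on a foot 96 x 130 x 6 mm. Origin: centre of the underside; x along the slots (the end with negative x looks to the robot), y across them, z up. Three slots in the top, 64 mm long in x, 9 mm wide in y, their floor 12 mm above the table, at y = -38, 0 and 38 mm; one knife stands in each, in any order
- knife_wide: the widest knife, the one to draw: steel plate 60 mm wide (its x), 6 mm thick (its y), 62 mm high, 0.12 kg, with a round-nosed cutting edge along its top and a serrated back; it stands edge up in a slot, 34 mm of it above the rack. The top 10 mm are ground thin; the flat faces to pinch reach 24 mm above the rack. Origin: middle of its bottom edge, z up
- knife_straight: narrow knife with a straight edge, 40 x 6 x 62 mm, standing in another slot; origin: middle of its bottom edge
- knife_bevel: narrow knife with a slanting edge, 40 x 6 x 62 mm, standing in another slot; origin: middle of its bottom edge

How it is judged:
On the way, in this order (a step that is already met when the one before it is completed fails the run):
1. the tongs are held by their pads and lifted off the table (height (world z) of tongs above 0.02 m and contact force between the fingers and tongs above 0.5 N), for 0.2 s.
2. the tongs have drawn the wide knife out of its slot (height (world z) of knife_wide above 0.045 m and contact force between tongs and knife_wide above 1 N), for 0.1 s.
At the end, for the whole second after the job is handed in: The wide knife is pinched in the tongs, which the fingers squeeze; its bottom edge is at least 80 mm above the rack's top, upright within 20 degrees, still (under 30 mm/s) and touched by no part of the robot; each narrow knife is within 20 mm of where it was (height (world z) of knife_wide above 0.12 m and angle between knife_wide's own z axis and vertical below 0.35 rad and linear speed of knife_wide below 0.03 m/s and contact force between tongs and knife_wide above 1 N and value of joint tongs_arm above 0.1 rad and contact force between the fingers and tongs above 2 N and contact force between each of the arm, the fingers and knife_wide below 0.2 N and distance of each of knife_straight, knife_bevel from where it was at the start of the episode below 0.02 m); the arm keeps its last pose, push and grip.
It fails at once if the robot itself touches a knife (contact force between any of the fingers, the arm and knife_wide above 1 N or contact force between any of the fingers, the arm and knife_straight above 1 N or contact force between any of the fingers, the arm and knife_bevel above 1 N).
It fails at once if a narrow knife is pulled out of its slot (height (world z) of any of knife_straight, knife_bevel above 0.03 m).
It also fails if it takes over 48 s, if anything falls off the work surface, if the arm or the gripper's body presses on something with over 40 N, if the wrist force passes 120 N, or if a joint passes its speed limit or range.

## Working session

There is one attempt and no reset: what is moved stays moved. The work goes in short steps, Python scripts to look and compute and a tool call to move; the robot and the scene stay as the last step left them, time stands still between calls to the robot, and variables do not carry over. Pictures are saved under pics/ and viewed, at most 10 in all, crops included, and the job is handed in when it is done.

Besides the shell and the picture viewer there is one more tool, called after "Call:" as a command line: name --pt "numbers of a row" for each row, then --argument value for the rest. carry_out: Moves the arm, as the interface text tells. Shift numbers are shares of 300 mm and turn numbers shares of pi rad, none past 1 either way. Its arguments: {"type":"object","properties":{"rows":{"type":"array"},"force":{"type":"number"}},"required":["rows"]}

```bash
mkdir -p pics; python3 - <<'E'
from station import *
import cv2,numpy as np
o=get_obs();print({k:np.round(v,3).tolist() for k,v in o.items()})
for n in("top","side"):
    d=get_image(n);cv2.imwrite(f"pics/{n}0.png",d["img"]);print(n,np.round(d["mtx"],1).tolist(),np.round(d["R"],3).tolist(),np.round(d["t"],3).tolist())
E
```

```text
{'t': 0.0, 'q': [-1.26, 0.053, 1.614, -0.0, 1.476, -0.119], 'dq': [-0.002, -0.001, 0.0, 0.002, -0.002, -0.0], 'effort': [0.001, -39.369, -37.018, -0.0, 0.007, -0.0], 'tool_pos': [0.26, -0.568, 0.23], 'tool_rot': [-3.067, -0.669, 0.0], 'contact_force': [-0.109, -0.273, 0.283], 'wrist_torque': [-0.027, 0.025, 0.029], 'grip_force': 0.0, 'opening': 0.085}
top [[503.8, 0.0, 319.7], [0.0, 503.8, 199.5], [0.0, 0.0, 1.0]] [[0.009, -1.0, 0.005], [-0.991, -0.01, -0.131], [0.131, -0.003, -0.991]] [-0.06, 0.508, 1.138]
side [[385.4, 0.0, 318.1], [0.0, 385.4, 200.1], [0.0, 0.0, 1.0]] [[0.943, -0.332, -0.019], [-0.219, -0.576, -0.787], [0.25, 0.747, -0.616]] [-0.518, 0.142, 0.806]
```

View pics/top0.png

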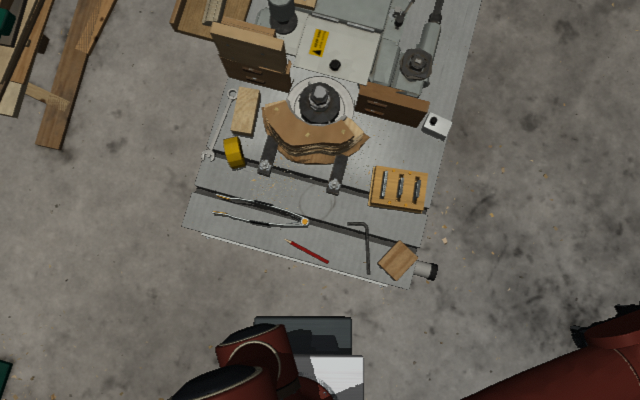

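View pics/side0.png

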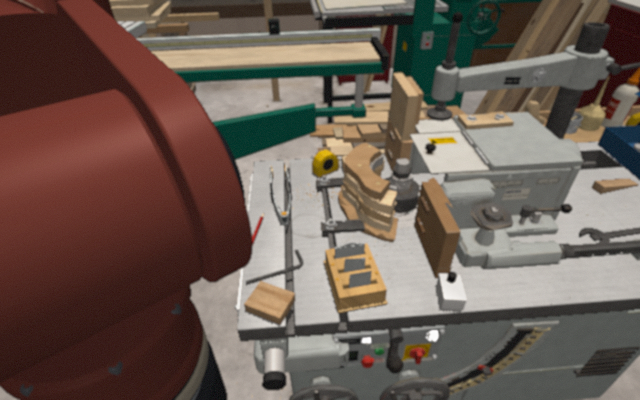

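Top view: the tongs' jaws are at about (218,203) and the pivot at (305,221). The rack is at about (399,187), with knives at columns 384, 400 and 416. I'll enlarge and measure.

```bash
cat > h.py <<'E'
from station import *
import cv2,numpy as np
from scipy.spatial.transform import Rotation as Ro
def ray(d,px,z):
    p=np.linalg.inv(d["mtx"])@[px[0],px[1],1]; c=-d["R"].T@d["t"]; v=d["R"].T@p
    return c+v*(z-c[2])/v[2]
def proj(d,X):
    c=d["R"]@np.array(X)+d["t"]; p=d["mtx"]@c; return p[:2]/p[2]
E
python3 - <<'E'
from h import *
d=get_image("top");s=get_image("side")
a=cv2.resize(d["img"][160:240,200:330],None,fx=6,fy=6,interpolation=2)[:,:780]
cv2.imwrite("pics/a.png",a)
b=cv2.resize(d["img"][160:215,360:440],None,fx=5,fy=5,interpolation=2)
c=cv2.resize(s["img"][235:315,315:395],None,fx=5,fy=5,interpolation=2)
w=np.zeros((400,800,3),np.uint8);w[:275,:400]=b;w[:400,400:]=c
cv2.imwrite("pics/b.png",w)
for px in [(218,195),(216,214),(305,221),(384,187),(400,187),(416,187)]: print(px,ray(d,px,.02 if px[0]<310 else .07).round(3))
E
```

```text
(218, 195) [0.519 0.184 0.02 ]
(216, 214) [0.474 0.187 0.02 ]
(305, 221) [ 0.459 -0.021  0.02 ]
(384, 187) [ 0.534 -0.2    0.07 ]
(400, 187) [ 0.534 -0.236  0.07 ]
(416, 187) [ 0.534 -0.272  0.07 ]
```

View pics/a.png

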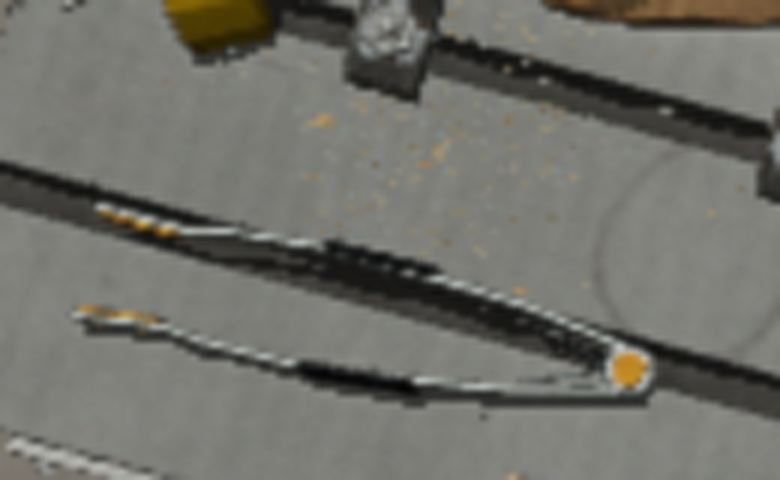

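View pics/b.png

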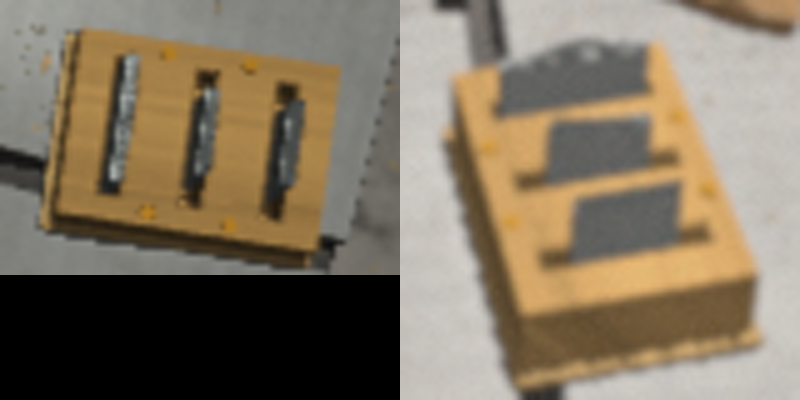

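```bash
python3 - <<'E'
from h import *
d=get_image("top");s=get_image("side")
A=lambda x,y:(200+x/6-.4,160+y/6-.4); B=lambda x,y:(360+x/5-.4,160+y/5-.4); C=lambda x,y:(315+(x-400)/5-.4,235+y/5-.4)
P=lambda c,z:ray(d,c,z)
pu=P(A(382,256),.03);pl=P(A(360,376),.03);pv=P(A(628,370),.03);ju=P(A(100,208),.025);jl=P(A(80,310),.025)
print("pads",pu,pl,np.linalg.norm(pu-pl),"pivot",pv,"jaws",ju,jl,np.linalg.norm(ju-jl))
m=(pu+pl)/2;j=(ju+jl)/2
for n,v in(("piv-pad",m-pv),("piv-jaw",j-pv)):print(n,np.linalg.norm(v[:2]),np.degrees(np.arctan2(v[1],v[0])))
print("mid",m)
r=[P(B(*p),.04) for p in((80,30),(340,68),(318,250),(57,213))];rc=np.mean(r,0)
print("rack",np.round(r,4).tolist(),rc,[np.linalg.norm(r[i]-r[(i+1)%4]) for i in range(4)])
u=(r[0]-r[3]+r[1]-r[2]);w=r[0]-r[1]+r[3]-r[2];print("yaw",np.degrees(np.arctan2(u[1],u[0])),np.degrees(np.arctan2(-w[0],w[1])))
print("side corners",[ray(s,C(*p),.04).round(4).tolist() for p in((455,75),(660,45),(757,275),(520,320))])
print("slot wide (z .04 bottom end), knife top mid",P(B(108,188),.04),P(B(122,122),.07),"side foot ends",ray(s,C(500,117),.04),ray(s,C(647,92),.04))
R=Ro.from_rotvec(get_obs()["tool_rot"]).as_matrix();print(R.round(3))
# stock block in the way: top corners side vs top
hsv=cv2.cvtColor(s["img"],cv2.COLOR_BGR2HSV)
print("block side px top",ray(s,(272,284),0.0),ray(s,(295,291),0),"top px",ray(d,(398,241),0),ray(d,(415,251),0),ray(d,(378,262),0))
E
```

```text
pads [0.50132058 0.07632699 0.03      ] [0.45454853 0.08370867 0.03      ] 0.04735096809884513 pivot [ 0.45785663 -0.01971805  0.03      ] jaws [0.51976424 0.18736447 0.025     ] [0.47965596 0.19369363 0.025     ] 0.040604589767732104
piv-pad 0.10173676020636664 78.6178608688826
piv-jaw 0.21437247042098093 78.74142149458076
mid [0.47793456 0.08001783 0.03      ]
rack [[0.5888, -0.1847, 0.04], [0.572, -0.3058, 0.04], [0.4866, -0.2941, 0.04], [0.5026, -0.1736, 0.04]] [ 0.53752505 -0.23955534  0.04      ] [np.float64(0.12228521247633518), np.float64(0.0862456819610197), np.float64(0.12151361886969182), np.float64(0.08690903409253259)]
yaw -7.592283741530788 -7.743902110451172
side corners [[0.5053, -0.1738, 0.04], [0.5898, -0.1871, 0.04], [0.5725, -0.3063, 0.04], [0.485, -0.2952, 0.04]]
slot wide (z .04 bottom end), knife top mid [ 0.51453287 -0.19727764  0.04      ] [ 0.54060826 -0.20001871  0.07      ] side foot ends [ 0.51387535 -0.20164677  0.04      ] [ 0.57367936 -0.20944131  0.04      ]
[[ 0.909  0.417 -0.   ]
 [ 0.417 -0.909  0.001]
 [ 0.    -0.001 -1.   ]]
block side px top [ 0.38662783 -0.18853128  0.        ] [ 0.42438345 -0.22084983  0.        ] top px [ 0.41574197 -0.24143188  0.        ] [ 0.39254488 -0.28135073  0.        ] [ 0.36595721 -0.19375463  0.        ]
```

```bash
cat >> h.py <<'E'
def plan(p,yaw,n=1):
    "shift/turn fractions to go to p with tool x at yaw (deg), tool down, in n equal calls"
    o=get_obs(); R=Ro.from_rotvec(o["tool_rot"]); y=np.radians(yaw)
    T=Ro.from_matrix(np.array([[np.cos(y),np.sin(y),0],[np.sin(y),-np.cos(y),0],[0,0,-1]]))
    print("turn",((R.inv()*T).as_rotvec()/np.pi/n).round(4),"shift",(R.inv().apply(np.array(p)-o["tool_pos"])/.3/n).round(4),"pos",np.round(o["tool_pos"],4),"t",o["t"])
E
python3 - <<'E'
from h import *
plan([.4783,.082,.16],78.7,3)
d=get_image("top");s=get_image("side")
pr=lambda d:d["mtx"]@np.c_[d["R"],d["t"]]
for a,b in(((378,262),(262,283)),((398,241),(294,291))):
    X=cv2.triangulatePoints(pr(d),pr(s),np.float64(a),np.float64(b));print((X[:3]/X[3]).ravel().round(3))
E
```

```text
turn [-1.000e-04 -0.000e+00 -1.001e-01] shift [ 0.521  -0.5555  0.0792] pos [ 0.2604 -0.5679  0.2308] t 0.3
[ 0.366 -0.192  0.015]
[ 0.416 -0.238  0.023]
```

Call:
carry_out --pt "0 0 -0.1 0.52 -0.555 0 -1" --pt "0 0 -0.1 0.52 -0.555 0 -1" --pt "0 0 -0.1 0.52 -0.555 0 -1" --pt "0 0 -0.1 0.52 -0.555 0 -1" --pt "0 0 -0.1 0.52 -0.555 0 -1"

```text
t: 0.9
tool_pos: [0.3335, -0.3489, 0.2313]
tool_rot: [-2.926, -1.144, -0.001]
contact_force: [0.5, 0.2, 1.4]
opening: 0.0857
grip_force: 0.0
```

```bash
python3 -c "
from h import *
plan([.4783,.082,.16],78.7,2)"
```

```text
turn [ 0.0001 -0.0001 -0.0999] shift [ 0.6645 -0.3639  0.1192] pos [ 0.3335 -0.3489  0.2313] t 0.9
```

Call:
carry_out --pt "0 0 -0.1 0.664 -0.364 0 -1" --pt "0 0 -0.1 0.664 -0.364 0 -1" --pt "0 0 -0.1 0.664 -0.364 0 -1" --pt "0 0 -0.1 0.664 -0.364 0 -1" --pt "0 0 -0.1 0.664 -0.364 0 -1"

```text
t: 1.4
tool_pos: [0.406, -0.1336, 0.2316]
tool_rot: [2.71, 1.589, 0.002]
contact_force: [-0.1, 0.2, -0.0]
opening: 0.0857
grip_force: 0.0
```

```bash
python3 -c "
from h import *
plan([.4783,.082,.12],78.7,1)"
```

```text
turn [ 0.0004 -0.0002 -0.0995] shift [ 0.7446 -0.1407  0.3726] pos [ 0.406  -0.1336  0.2316] t 1.4
```

Call:
carry_out --pt "0 0 -0.1 0.744 -0.141 0.2 -1" --pt "0 0 -0.1 0.744 -0.141 0.2 -1" --pt "0 0 -0.1 0.744 -0.141 0.2 -1" --pt "0 0 -0.1 0.744 -0.141 0.37 -1" --pt "0 0 -0.1 0.744 -0.141 0.37 -1"

```text
t: 1.9
tool_pos: [0.477, 0.0739, 0.1271]
tool_rot: [2.428, 1.99, 0.004]
contact_force: [1.0, 0.2, 0.4]
opening: 0.0854
grip_force: 0.0
```

```bash
python3 -c "
from h import *
plan([.4783,.082,.003],78.7,1)
d=get_image('wrist');cv2.imwrite('pics/w1.png',d['img']);print(d['mtx'].round(1).tolist())
# expected pixel (fisheye) of pads, pivot at z .03
for X in([.5018,.0773,.03],[.4548,.0867,.03],[.4579,-.0197,.03]):
    c=d['R']@np.array(X)+d['t'];th=np.arctan2(np.hypot(c[0],c[1]),c[2]);v=c[:2]/np.hypot(c[0],c[1])*th*d['mtx'][0,0];print(v+d['mtx'][:2,2])
"
```

```text
turn [ 0.0012 -0.0002 -0.0001] shift [ 0.0272 -0.0025  0.4136] pos [0.477  0.0739 0.1271] t 1.9
[[309.7, 0.0, 319.8], [0.0, 309.7, 194.1], [0.0, 0.0, 1.0]]
[348.68966362 185.73852448]
[289.58289893 185.78896366]
[319.15257629 291.94799161]
```

View pics/w1.png

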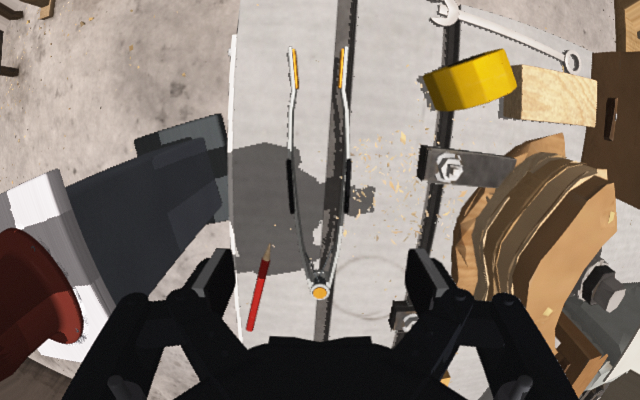

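The wrist view shows the pads at (291,186) and (347,186) and the pivot at (319,292), all within 2 px of the prediction. I'm descending now.

```bash
python3 -c "
from h import *
plan([.4783,.082,.003],78.7,1)"
```

```text
turn [-0.0026 -0.0007  0.0007] shift [0.0166 0.0163 0.3892] pos [0.4734 0.0776 0.1198] t 1.95
```

Call:
carry_out --pt "0 0 0 0 0 0 -1" --pt "0 0 0 0 0 0 -1" --pt "0 0 0 0 0 0 -1" --pt "0 0 0 0 0 0 -1"

```text
t: 2.35
tool_pos: [0.4768, 0.0708, 0.1286]
tool_rot: [2.431, 1.987, 0.004]
contact_force: [0.1, 0.5, 0.8]
opening: 0.0853
grip_force: 0.0
```

```bash
python3 -c "
from h import *
plan([.4783,.082,.003],78.7,1)"
```

```text
turn [ 0.0011 -0.0002 -0.001 ] shift [ 0.0374 -0.004   0.4186] pos [0.4768 0.0708 0.1286] t 2.35
```

Call:
carry_out --pt "0.001 0 -0.001 0.037 -0.004 0.15 -1" --pt "0.001 0 -0.001 0.037 -0.004 0.28 -1" --pt "0.001 0 -0.001 0.037 -0.004 0.34 -1" --pt "0.001 0 -0.001 0.037 -0.004 0.38 -1" --pt "0.001 0 -0.001 0.037 -0.004 0.38 -1"

```text
t: 2.85
tool_pos: [0.4762, 0.0823, 0.012]
tool_rot: [-2.426, -1.99, 0.005]
contact_force: [-0.3, 0.4, 1.0]
opening: 0.0853
grip_force: 0.0
```

Call:
carry_out --pt "0 0 0 0 0 0 -0.2" --pt "0 0 0 0 0 0 -0.2" --pt "0 0 0 0 0 0 -0.2" --force 20

```text
t: 3.15
tool_pos: [0.4782, 0.0829, 0.0145]
tool_rot: [-2.427, -1.994, -0.001]
contact_force: [-0.6, -0.2, 3.4]
opening: 0.0516
grip_force: 3.5
```

```bash
python3 -c "
from h import *
plan([.4783,.082,.003],78.7,1)"
```

```text
turn [ 0.     -0.0002  0.0006] shift [-0.003   0.0008  0.0382] pos [0.4782 0.0829 0.0145] t 3.15
```

Call:
carry_out --pt "0 0 0 0 0 0 -0.45" --pt "0 0 0 0 0 0.02 -0.45" --pt "0 0 0 0 0 0.038 -0.45" --pt "0 0 0 0 0 0.038 -0.45"

```text
t: 3.55
tool_pos: [0.4756, 0.083, -0.0]
tool_rot: [-2.424, -1.992, 0.006]
contact_force: [0.1, 0.9, -0.1]
opening: 0.0619
grip_force: 0.0
```

Call:
carry_out --pt "0 0 0 0 0 0 -0.2" --pt "0 0 0 0 0 0 -0.04" --pt "0 0 0 0 0 0 -0.04" --pt "0 0 0 0 0 0 -0.04"

```text
t: 3.95
tool_pos: [0.4775, 0.083, 0.0019]
tool_rot: [-2.426, -1.993, 0.001]
contact_force: [2.6, -0.3, 2.7]
opening: 0.0446
grip_force: 6.1
```

Call:
carry_out --pt "0 0 0 0 0 -0.05 -0.04" --pt "0 0 0 0 0 -0.15 -0.04" --pt "0 0 0 0 0 -0.25 -0.04" --pt "0 0 0 0 0 -0.35 -0.04" --pt "0 0 0 0 0 -0.45 -0.04"

```text
t: 4.45
tool_pos: [0.4761, 0.0829, 0.1365]
tool_rot: [-2.425, -1.992, 0.006]
contact_force: [0.7, 0.6, -0.9]
opening: 0.0444
grip_force: 6.7
```

Call:
carry_out --pt "0 0 0 0 0 0 -0.04" --pt "0 0 0 0 0 0 -0.04"

```text
t: 4.65
tool_pos: [0.4769, 0.0829, 0.136]
tool_rot: [-2.426, -1.993, 0.003]
contact_force: [-0.7, -0.6, -2.8]
opening: 0.0449
grip_force: 6.7
```

```bash
python3 -c "
from h import *
plan([.449,-.189,.137],-7.7,3)
print(get_obs()['grip_force'],get_obs()['opening'])
d=get_image('wrist');cv2.imwrite('pics/w2.png',d['img'])"
```

```text
turn [-0.0003  0.0003  0.1602] shift [-0.3024  0.0282 -0.0012] pos [0.4769 0.0829 0.136 ] t 4.65
6.683897003531456 0.04487813838486649
```

View pics/w2.png

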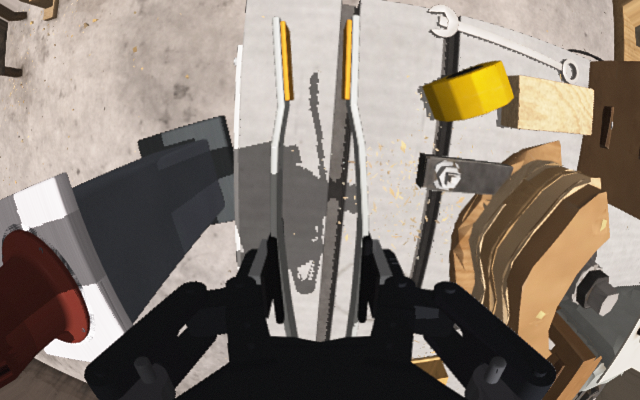

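The tongs hang level and half closed between the pads, with the jaws at about (287,60) and (349,60). I'm carrying them to the rack.

Call:
carry_out --pt "0 0 0.03 -0.08 0.04 -0.05 -0.04" --pt "0 0 0.07 -0.15 0.06 -0.08 -0.04" --pt "0 0 0.11 -0.23 0.08 -0.08 -0.04" --pt "0 0 0.14 -0.3 0.1 -0.08 -0.04" --pt "0 0 0.16 -0.3 0.1 -0.08 -0.04"

```text
t: 5.2
tool_pos: [0.4878, -0.0131, 0.1575]
tool_rot: [-2.848, -1.318, 0.011]
contact_force: [-0.4, 0.6, -0.9]
opening: 0.0447
grip_force: 6.7
```

```bash
python3 -c "
from h import *
plan([.449,-.189,.16],-7.7,2);print(get_obs()['grip_force'])"
```

```text
turn [-0.0006  0.0012  0.1593] shift [-0.2654  0.1404 -0.0039] pos [ 0.4878 -0.0131  0.1575] t 5.2
6.683743894100189
```

Call:
carry_out --pt "0 0 0.03 -0.08 0.1 0 -0.04" --pt "0 0 0.07 -0.15 0.14 0 -0.04" --pt "0 0 0.11 -0.22 0.14 0 -0.04" --pt "0 0 0.14 -0.265 0.14 0 -0.04" --pt "0 0 0.16 -0.265 0.14 0 -0.04"

```text
t: 5.7
tool_pos: [0.4679, -0.0997, 0.1571]
tool_rot: [-3.086, -0.569, 0.012]
contact_force: [0.2, 0.1, -1.0]
opening: 0.0444
grip_force: 6.7
```

```bash
python3 -c "
from h import *
plan([.449,-.189,.16],-7.7,1);print(get_obs()['grip_force'])"
```

```text
turn [-0.001   0.0026  0.1589] shift [-0.1651  0.2554 -0.0099] pos [ 0.4679 -0.0997  0.1571] t 5.7
6.686642691493034
```

Call:
carry_out --pt "-0.001 0.002 0.03 -0.08 0.1 0 -0.04" --pt "-0.001 0.002 0.07 -0.12 0.18 0 -0.04" --pt "-0.001 0.002 0.11 -0.165 0.25 0 -0.04" --pt "-0.001 0.002 0.15 -0.165 0.255 0 -0.04" --pt "-0.001 0.002 0.16 -0.165 0.255 0 -0.04"

```text
t: 6.2
tool_pos: [0.4502, -0.1885, 0.1572]
tool_rot: [-3.133, 0.215, 0.002]
contact_force: [-0.3, 0.1, -1.1]
opening: 0.0446
grip_force: 6.7
```

Call:
carry_out --pt "0 0 0 0 0 0 -0.04" --pt "0 0 0 0 0 0 -0.04" --pt "0 0 0 0 0 0 -0.04" --pt "0 0 0 0 0 0 -0.04"

```text
t: 6.6
tool_pos: [0.4516, -0.1881, 0.1598]
tool_rot: [3.134, -0.207, 0.005]
contact_force: [-0.6, -0.8, -1.6]
opening: 0.0446
grip_force: 6.7
```

```bash
python3 -c "
from h import *
plan([.449,-.189,.039],-7.7,1);print(get_obs()['grip_force'])
d=get_image('wrist');cv2.imwrite('pics/w3.png',d['img'])
plan([.449,-.189,.039],-7.7,1)
np.savez('w3.npz',**d)"
```

```text
turn [ 0.0003 -0.0009  0.0008] shift [-0.0095  0.0038  0.4026] pos [ 0.4516 -0.1881  0.1598] t 6.6
6.691915914416313
turn [ 0.0004 -0.0011  0.0008] shift [-0.01    0.0036  0.4033] pos [ 0.4517 -0.1881  0.16  ] t 6.65
```

View pics/w3.png

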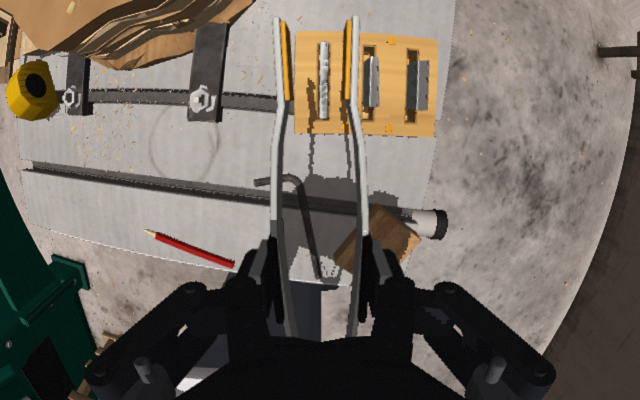

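The knife's edge shows at (324,42–118), between the jaws at x 287 and 350. I'm casting both onto their heights.

```bash
python3 - <<'E'
from h import *
d=dict(np.load("w3.npz"));o=get_obs();R=Ro.from_rotvec(o["tool_rot"]).as_matrix()
def fr(px,z):
    v=(np.array(px)-d["mtx"][:2,2])/d["mtx"][0,0];th=np.hypot(*v);r=np.r_[v/th*np.sin(th),np.cos(th)]
    r=d["R"].T@r;c=-d["R"].T@d["t"];return c+r*(z-c[2])/r[2]
for n,px,z in(("jl tip",(283,22),.183),("jr tip",(353,17),.183),("jl back",(290,100),.183),("jr back",(347,98),.183),("kn far",(324,42),.066),("kn near",(324,118),.066),("rackNL",(296,134),.04),("rackFL",(297,32),.04),("rackNR",(436,137),.04)):
    X=fr(px,z);print(n,X.round(4),"tool",(R.T@(X-o["tool_pos"])).round(4))
E
```

```text
jl tip [ 0.5609 -0.1883  0.183 ] tool [ 0.1083 -0.0141 -0.0227]
jr tip [ 0.5594 -0.2152  0.183 ] tool [ 0.1104  0.0127 -0.0226]
jl back [ 0.5296 -0.1869  0.183 ] tool [ 0.0771 -0.0115 -0.0228]
jr back [ 0.5275 -0.2087  0.183 ] tool [ 0.0779  0.0104 -0.0227]
kn far [ 0.572  -0.2073  0.066 ] tool [0.1214 0.0031 0.0944]
kn near [ 0.5137 -0.1996  0.066 ] tool [0.0626 0.0031 0.0942]
rackNL [ 0.5017 -0.1744  0.04  ] tool [ 0.0473 -0.0203  0.1201]
rackFL [ 0.5887 -0.1872  0.04  ] tool [ 0.1353 -0.0191  0.1204]
rackNR [ 0.4851 -0.2973  0.04  ] tool [0.0471 0.1037 0.1203]
```

Call:
carry_out --pt "0 -0.001 0.001 -0.006 0.01 0.05 -0.04" --pt "0 -0.001 0.001 -0.006 0.01 0.12 -0.04" --pt "0 -0.001 0.001 -0.006 0.01 0.18 -0.04" --pt "0 -0.001 0.001 -0.006 0.01 0.2 -0.04" --pt "0 -0.001 0.001 -0.006 0.01 0.2 -0.04"

```text
t: 7.15
tool_pos: [0.4487, -0.1906, 0.0985]
tool_rot: [-3.134, 0.213, 0.004]
contact_force: [0.6, 0.8, -1.2]
opening: 0.0447
grip_force: 6.7
```

```bash
python3 - <<'E'
from h import *
d=get_image('wrist');a=cv2.resize(d['img'][0:160,250:450],None,fx=3,fy=3);cv2.imwrite('pics/w4.png',a)
plan([.4494,-.1915,.0395],-7.7,1);print(get_obs()['contact_force'])
E
```

```text
turn [ 0.0003  0.0001 -0.0004] shift [-2.000e-04  1.100e-03  2.009e-01] pos [ 0.4495 -0.1911  0.0998] t 7.2
[ 1.24888965 -0.65065008 -0.61313707]
```

View pics/w4.png

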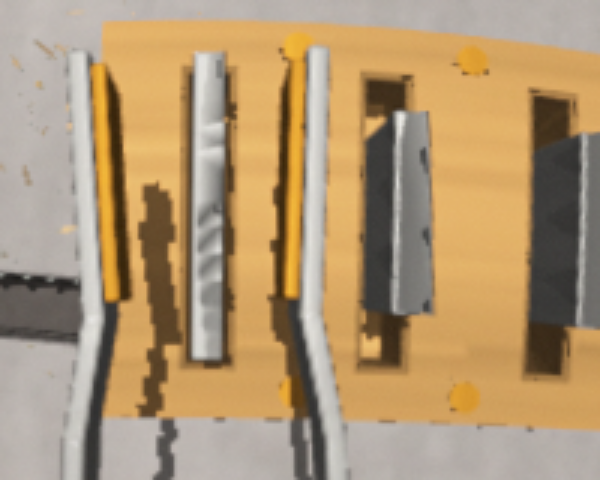

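The knife (x 209) is centred between the jaw linings (x 112–295). I'm lowering the rest of the way.

Call:
carry_out --pt "0 0 0 0 0.001 0.06 -0.04" --pt "0 0 0 0 0.001 0.12 -0.04" --pt "0 0 0 0 0.001 0.17 -0.04" --pt "0 0 0 0 0.001 0.2 -0.04" --pt "0 0 0 0 0.001 0.2 -0.04"

```text
t: 7.7
tool_pos: [0.4494, -0.1914, 0.0397]
tool_rot: [3.134, -0.213, -0.001]
contact_force: [-0.3, 0.6, -1.0]
opening: 0.0444
grip_force: 6.7
```

Call:
carry_out --pt "0 0 0 0 0 0 -0.04" --pt "0 0 0 0 0 0 -0.04"

```text
t: 7.9
tool_pos: [0.4507, -0.1921, 0.0415]
tool_rot: [3.132, -0.213, 0.004]
contact_force: [-0.1, -0.4, -0.7]
opening: 0.0449
grip_force: 6.7
```

No contact. I'm squeezing on the knife.

Call:
carry_out --pt "0 0 0 0 0 0.003 0.05" --pt "0 0 0 0 0 0.003 0.12" --pt "0 0 0 0 0 0.003 0.2" --pt "0 0 0 0 0 0.003 0.6" --pt "0 0 0 0 0 0.003 1" --force 32

```text
t: 8.4
tool_pos: [0.45, -0.1917, 0.0397]
tool_rot: [3.133, -0.213, 0.001]
contact_force: [-0.4, 1.1, 1.7]
opening: 0.036
grip_force: 33.1
```

Call:
carry_out --pt "0 0 0 0 0 0 1" --pt "0 0 0 0 0 0 1" --pt "0 0 0 0 0 0 1"

```text
t: 8.7
tool_pos: [0.45, -0.1917, 0.0395]
tool_rot: [3.133, -0.213, 0.001]
contact_force: [-0.3, 0.6, 1.8]
opening: 0.0354
grip_force: 33.1
```

Call:
carry_out --pt "0 0 0 0 0 -0.02 1" --pt "0 0 0 0 0 -0.04 1" --pt "0 0 0 0 0 -0.07 1" --pt "0 0 0 0 0 -0.1 1" --pt "0 0 0 0 0 -0.13 1"

```text
t: 9.2
tool_pos: [0.4499, -0.1915, 0.0793]
tool_rot: [3.133, -0.213, 0.001]
contact_force: [0.2, -0.1, -2.0]
opening: 0.0353
grip_force: 32.7
```

Call:
carry_out --pt "0 0 0 0 0 -0.06 1" --pt "0 0 0 0 0 -0.13 1" --pt "0 0 0 0 0 -0.2 1" --pt "0 0 0 0 0 -0.27 1" --pt "0 0 0 0 0 -0.33 1"

```text
t: 9.7
tool_pos: [0.45, -0.1914, 0.1794]
tool_rot: [3.132, -0.213, 0.003]
contact_force: [-0.1, 1.0, -3.4]
opening: 0.0356
grip_force: 32.7
```

Call:
carry_out --pt "0 0 0 0 0 -0.03 1" --pt "0 0 0 0 0 -0.04 1" --pt "0 0 0 0 0 -0.04 1" --pt "0 0 0 0 0 -0.04 1" --pt "0 0 0 0 0 -0.04 1"

```text
t: 10.2
tool_pos: [0.4492, -0.191, 0.188]
tool_rot: [3.134, -0.213, -0.002]
contact_force: [0.5, -0.9, -1.8]
opening: 0.0352
grip_force: 32.7
```

```bash
python3 - <<'E'
from h import *
o=get_obs();print(o["tool_pos"],o["dq"].round(3) if hasattr(o["dq"],"round") else o["dq"])
w=np.zeros((400,800,3),np.uint8)
s=get_image("side")["img"];x=get_image("wrist")["img"]
w[:, :400]=cv2.resize(s[180:310,290:420],(400,400));w[:,400:]=cv2.resize(x[0:200,220:420],(400,400));cv2.imwrite("pics/f.png",w)
E
```

```text
[ 0.44916143 -0.19101932  0.18802993] [-0.001  0.001 -0.004 -0.001 -0.    -0.001]
```

View pics/f.png

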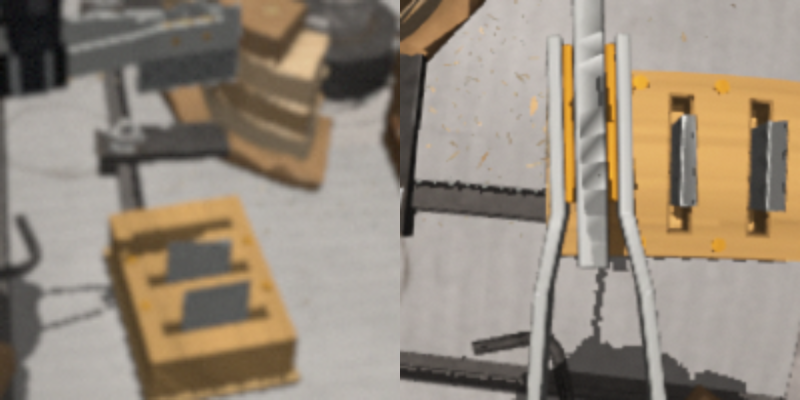

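The wide knife hangs upright in the jaws, at about (590,130) in the right crop. Its slot is empty and both narrow knives still stand. It has been raised about 148 mm, so its bottom edge should be at z≈0.16. I'm handing in.

```bash
python3 -c "
from station import *
print(finish_job())"
```

```text
the job is handed in; nothing more can be done
None
```

I handed the job in with the wide knife held upright and still in the tongs, its bottom edge about 120 mm above the rack's top, and both narrow knives still in their slots; no verdict came back.

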